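# Ease the flask press by one turn

## Robot

A 6-joint arm with a two-finger parallel gripper is mounted at the origin on the work surface. World frame = base frame: x ahead of the robot, y to its left, z up, the work surface at z = 0. Lengths are in m, angles in degrees, forces in N, time in s.
With the tool pointing down it reaches from about 0.3 to 0.75 m from the base axis. Payload 8.5 kg.
Tool frame: the origin (TCP) lies midway between the tips of the shut fingers; the grasp point (between the pads) lies 19 mm behind it; y points along the fingers, x is the direction in which the jaws open and shut, and the axes are right-handed (so a half turn about y gives the same grasp; the last joint's range is limited). The gripper opens to 85 mm and grips with 20 to 120 N. Pads are 22 mm wide; open, the fingers measure 114 mm over their backs; the gripper's body (76 mm by 85 mm) begins 54 mm behind the grasp point. The pads swing forward as they close: fully open they stand 13 mm farther back than shut.
Start: joints at [-89.399, 21.807, 74.336, -0, 83.858, -12.336], TCP at [0.123, -0.536, 0.231] pointing down, gripper open.
Joint ranges: [-178.18, 178.18], [-50.72, 133.34], [12.68, 142.11], [-81.47, 261.47], [9.98, 163.14], [-165.26, 165.26]. Speed limits (degrees/s): [136.94, 136.94, 180, 180, 180, 180].

## Interface

Orientations are given as a 3x3 rotation matrix whose columns are the frame's x, y, z axes.
In Python, from rig import env gives the robot as it stands.
- The arm moves only by the tool carry_out, never from a script. Its argument "plan" is a list of rows, each a list of 3 entries, a list of its own where there are three numbers: the shift along the tool's x, y, z in m, then the turn, a rotation vector about the tool's x, y, z in degrees, then the finger opening in m, from 0 to 0.0854. In form: [[[dx, dy, dz], [ax, ay, az], jaw], ...]. A call has 1 to 8 rows; each row shifts and turns the commanded pose from where the row before left it, along the tool's axes as they then stand; what a row does not reach is not made up. A row lasts 1/8 s, in which the tool goes at most 62.5 mm and 10.7 degrees, less where a joint would pass 70% of its speed; a pose out of reach is approached as far as the arm can. A call is refused whole if a number of a shift passes 0.0625 or a number of a turn 10.7, either way. A call with a gripper value outside its range is refused whole. The fingers move at their own pace and stop on an object; "force" is the grip in N (left out, the last holds). Time passes only in rows, so rows that do not move let the fingers close. It gives the time, the measured TCP pose, the force and the opening at its end, in the units of the state.
- env.observe(): the state, without advancing time (a new reading comes with each control period).
- env.get_image(name): name is "scene" or "top" or "wrist"; returns a dict with "image" (480x640x3 uint8, red, green, blue), "vfov" (degrees; the focal length in pixels is half the picture's height over the tangent of half this angle, whatever the lens; pixels are square), "cx", "cy" (the principal point, pixels), "rvec" (rotation vector, rad) and "tvec" (3), from world to camera coordinates, as OpenCV has them; the wrist camera has in their place "tool_from_camera" (4x4, takes a point from camera to tool coordinates, whose origin is the TCP and whose axes are the tool frame's). Camera axes: x right, y down, z forward; pixel columns grow to the right and rows downward; lengths in m; the calibration is good to about 2 mm. A picture is of the moment at which its call begins: read the wrist's pose just before it. There is no depth.
- env.close_job(): hands the job in, once; it reports no verdict.
Trained networks look in a picture, given as the dict that the camera call returned (one of the last four; its "shot" number tells which), for a name from the list of things; names that differ only in an ending like _2 or _b are one class to them, and where a whole thing is asked for, a point or a joint stands for the part that bears it (a point fixed in the world has none). Each returns a list of dicts, best first, with "conf" (0 to 1); they miss things now and then, are a little off and sometimes report something else, mostly with a low value. They report only what shows in the picture. A call takes as long as a camera call.
- env.outline_of(target, picture): "mask" (480x640 bool, what is visible of it) and "pixel" ([row, column] in pixels, amid what is visible of it).
The state is a dict: "time_s": time; "q": joint angles; "qvel": joint speeds; "joint_efforts": joint torques, N m; "position": TCP position; "tool_rot": TCP orientation; "ft_force": force on the tool from outside, world axes, zero at the start; "wrist_torque": the same for the moment, N m; "grip_width": finger opening in m.
Only numpy, scipy, OpenCV 4.12 (cv2) and the standard library are available. Lean on these libraries where they do the work, as an engineer would, in place of code of your own. Each camera call takes 0.05 s, during which the arm holds its last target.

## Task

The flask in the dental laboratory's screw press has cooled and its spring load is to be eased. Without gripping it, gently push the hand wheel round by its upright handle through exactly one full turn, anticlockwise as seen from above, so that the handle stops where it started, then move away from it. Leave the flask where it sits in the press and do not disturb the other things on the bench.

Things in the scene. Friction and masses are not known exactly. Their poses are not given: they have to be found in the camera images.
- press: The bench flask press, grey, fixed: base plate 150 x 190 x 18 mm, two upright columns, a crosshead 184 mm wide and 173 mm high (boss to 184 mm), and an upright screw through its middle that carries the hand wheel on top. Origin: centre of the underside of its base, on the bench and on the screw's axis; z up, y from column to column.
- axis (a point): Point on the vertical axis of the hand wheel, 222 mm above the bench: the height of the top of the rim, give or take 6 mm as the screw climbs (4 mm a turn). The wheel is horizontal, dark steel, 166 mm across, rim bar 16 mm thick, with three spokes and a hub whose top lies 11 mm above the rim's top.
- handle (a point): Point on the centre line of the wheel's upright handle, 75 mm out from the wheel's axis and 35 mm above the rim's top; goes round with the wheel. The handle is a black round tapered grip fixed rigidly on the rim: 17 mm thick at its foot, 25 mm near the top, reaching from 5 to 65 mm above the rim's top (about 227 to 287 mm above the bench).
- wheel (a joint): Angle of the hand wheel in rad, growing anticlockwise seen from above (loosening). At 0 the handle points along the press's x axis. At the start anywhere from -2.6 to 2.6; one turn adds 6.283. It turns on past the full circle against a steady friction (about 2 to 4 N of push at the handle), does not coast and stays where it is left.
- flask: Brass flask, D-shaped, 92 x 86 x 64 mm, 0.9 kg, loose, held on the press's base under the spring-loaded platen. Origin: centre of its underside.
- cast: Plaster cast of a dental arch, about 70 x 64 x 30 mm, loose on the bench beside the press. Origin: centre of its underside.
- bowl: Green mixing bowl, 116 mm across the rim, 75 mm high, loose on the bench on the other side of the press. Origin: centre of its underside.
- bottle: Small amber bottle, 48 mm diameter, 105 mm high, loose on the bench beyond the press. Origin: centre of its underside.
- spatula: Plaster spatula, flat steel blade and wooden handle, 200 mm long, lying on the bench in front of the press. Origin: middle of its length, on the bench; x along its length.

How it is judged (in metres and radians):
At the end, for the whole second after the job is handed in: The wheel reads one full turn more than at the start (anticlockwise), with the handle within 15 mm (about 11 degrees) of where it started and the wheel at rest; the flask lies within 10 mm and the cast, bowl, bottle and spatula within 20 mm of where they stood (value of joint wheel between 3.2 and 9.3 rad and distance of handle from where it was at the start of the episode below 0.015 m and velocity of joint wheel between -0.05 and 0.05 rad/s and distance of flask from where it was at the start of the episode below 0.01 m and distance of each of cast, bowl, bottle, spatula from where it was at the start of the episode below 0.02 m); the robot touches nothing.
It fails at once if the flask was shifted or lifted in the press (distance of flask from where it was at the start of the episode above 0.01 m).
It fails at once if the cast, bowl, bottle or spatula was knocked or carried away (distance of any of cast, bowl, bottle, spatula from where it was at the start of the episode above 0.02 m).
It fails at once if the fingers gripped the handle or shoved the press hard (contact force between the fingers and press above 25 N).
It also fails if it takes over 61 s, if anything falls off the work surface, if the arm or the gripper's body presses on something with over 40 N, if the wrist force passes 120 N, or if a joint passes its speed limit or range.

## Working session

There is one attempt and no reset: what is moved stays moved. The work goes in short steps, Python scripts to look and compute and a tool call to move; the robot and the scene stay as the last step left them, time stands still between calls to the robot, and variables do not carry over. Pictures are saved under pics/ and viewed, and the job is handed in when it is done.

Besides the shell and the picture viewer there is one more tool, called after "Emit:" as a command line: name --argument value ..., lists and objects as JSON in quotes. carry_out: Moves the arm, as the interface text tells. Its arguments: {"type":"object","properties":{"plan":{"type":"array","items":{"type":"array"}},"force":{"type":"number"}},"required":["plan"]}

```bash
ls; mkdir -p pics; cat > h.py <<'E'
import numpy as np, cv2
from rig import env
def save(d,n): cv2.imwrite(f'pics/{n}.png', cv2.cvtColor(d['image'],cv2.COLOR_RGB2BGR))
def K(d):
    f=240/np.tan(np.radians(d['vfov'])/2); return f
def cam(d, obs=None):
    f=K(d)
    if 'rvec' in d:
        R=cv2.Rodrigues(np.array(d['rvec'],float))[0]; t=np.array(d['tvec'],float)
        return f,R,t.ravel()
    T=np.array(d['tool_from_camera']); Rt=np.array(obs['tool_rot']); p=np.array(obs['position'])
    Rc=Rt@T[:3,:3]; c=Rt@T[:3,3]+p
    return f,Rc.T,-Rc.T@c
def ray(d,row,col,obs=None):
    f,R,t=cam(d,obs); v=R.T@np.array([(col-d['cx'])/f,(row-d['cy'])/f,1]); return -R.T@t, v
def atz(d,row,col,z,obs=None):
    c,v=ray(d,row,col,obs); return c+v*(z-c[2])/v[2]
def proj(d,P,obs=None):
    f,R,t=cam(d,obs); q=R@np.array(P)+t; return np.array([f*q[1]/q[2]+d['cy'], f*q[0]/q[2]+d['cx']])
E
python3 - <<'E'
from h import *
o=env.observe(); print(o['time_s'],o['position'],np.round(o['tool_rot'],3).tolist(),o['ft_force'])
for n in ['scene','top']:
    d=env.get_image(n); save(d,n+'0')
    f,R,t=cam(d); print(n,'cam',-R.T@t, R[2])
    for k in ['press','handle','wheel','flask','cast','bowl','bottle','spatula']:
        for r in env.outline_of(k,d)[:2]:
            m=r['mask']; ys,xs=np.where(m); print(k,round(r['conf'],2),np.round(r['pixel']),m.sum(),ys.min(),ys.max(),xs.min(),xs.max(),np.round(atz(d,*r['pixel'],{'handle':.257,'wheel':.222}.get(k,.03)),3))
E
```

```text
pics
0.0 [ 0.12312511 -0.53572743  0.23067915] [[0.224, -0.0, 0.975], [-0.975, 0.002, 0.224], [-0.001, -1.0, 0.0]] [-0.19049039 -0.02353148  0.79054782]
scene cam [1.12460444 0.52790007 1.05063826] [-0.48368181 -0.40797794 -0.77434224]
press 0.96 [221. 298.] 7385 157 291 248 349 [ 0.486 -0.089  0.03 ]
handle 0.57 [188. 296.] 2330 157 218 253 333 [ 0.567 -0.009  0.257]
wheel 0.58 [187. 292.] 2287 158 219 253 333 [ 0.545 -0.042  0.222]
wheel 0.55 [224. 298.] 6830 158 290 249 349 [0.613 0.032 0.222]
flask 0.89 [254. 293.] 659 232 262 277 315 [ 0.569 -0.031  0.03 ]
cast 0.69 [283. 364.] 764 269 299 348 378 [0.533 0.14  0.03 ]
bowl 0.68 [196. 223.] 1711 176 220 198 245 [ 0.54  -0.287  0.03 ]
bottle 0.75 [283. 368.] 756 270 299 349 380 [0.526 0.147 0.03 ]
bottle 0.64 [281. 248.] 753 259 299 239 263 [ 0.685 -0.061  0.03 ]
spatula 0.54 [221. 342.] 258 198 232 310 356 [ 0.423 -0.007  0.03 ]
top cam [0.49434489 0.05502547 1.09890434] [ 0.06484177 -0.01401189 -0.99779718]
press 0.8 [245. 356.] 5987 200 283 313 405 [ 0.536 -0.048  0.03 ]
handle 0.8 [242. 362.] 2847 200 283 321 405 [ 0.533 -0.038  0.257]
wheel 0.66 [240. 360.] 2651 200 283 322 404 [ 0.537 -0.039  0.222]
flask 0.58 [246. 359.] 5739 200 283 313 405 [ 0.533 -0.055  0.03 ]
flask 0.47 [261. 352.] 134 224 263 336 371 [ 0.498 -0.038  0.03 ]
cast 0.98 [250. 278.] 678 240 271 265 297 [0.528 0.135 0.03 ]
cast 0.37 [241. 361.] 3109 200 283 320 405 [ 0.545 -0.062  0.03 ]
bowl 0.69 [231. 450.] 1955 207 255 425 474 [ 0.564 -0.275  0.03 ]
bottle 0.76 [180. 354.] 398 171 194 344 365 [ 0.692 -0.048  0.03 ]
spatula 0.87 [300. 363.] 629 294 302 325 403 [ 0.407 -0.062  0.03 ]
```

View images.

```bash
python3 - <<'E'
import cv2
a=cv2.imread('pics/top0.png')[140:320,240:500]; cv2.imwrite('pics/top0c.png',cv2.resize(a,None,fx=3,fy=3,interpolation=cv2.INTER_CUBIC))
a=cv2.imread('pics/scene0.png')[130:310,190:450]; cv2.imwrite('pics/scene0c.png',cv2.resize(a,None,fx=3,fy=3,interpolation=cv2.INTER_CUBIC))
E
```

```text
(no output)
```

View pics/top0c.png

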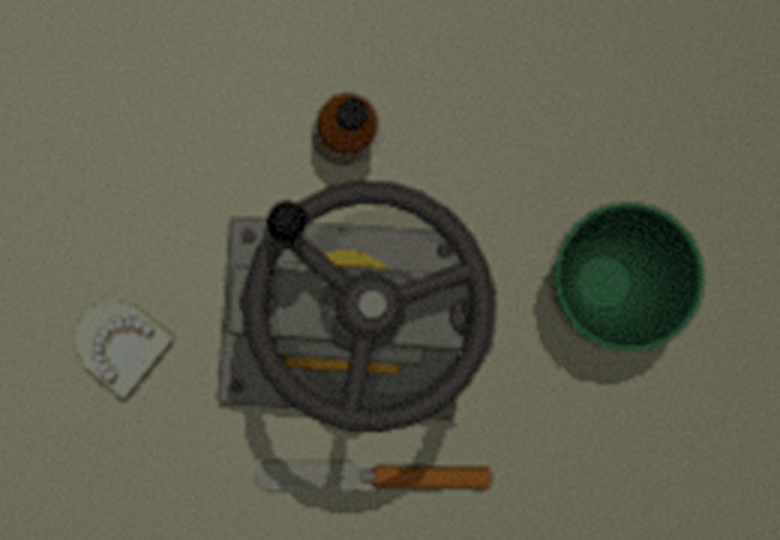

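View pics/scene0c.png

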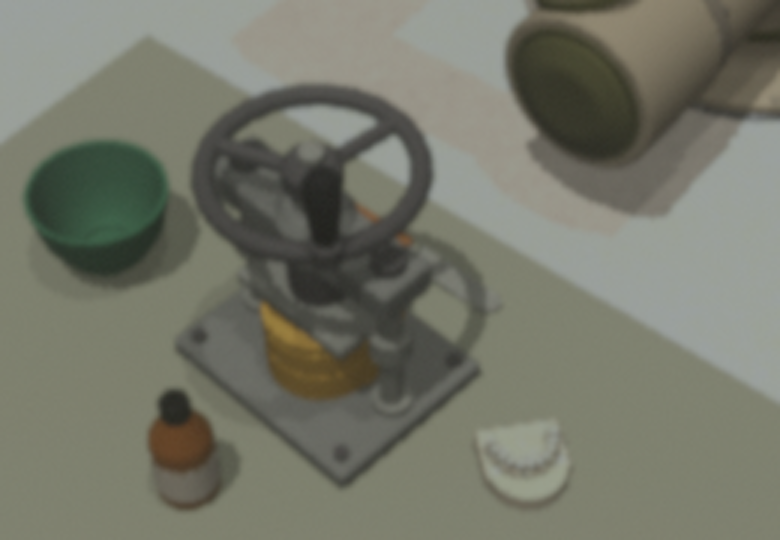

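View pics/scene0.png

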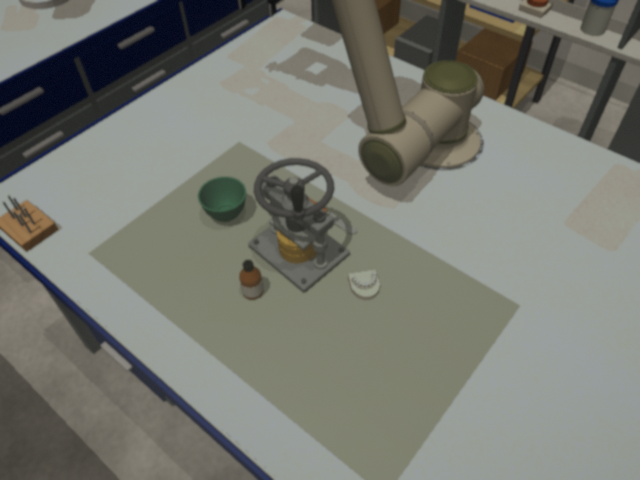

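```bash
python3 - <<'E'
from h import *
d=env.get_image('top'); s=env.get_image('scene')
# rim fits: project candidate rim circle, compare with wheel/handle mask via IoU
from scipy.optimize import minimize, least_squares
def ellipse_from(d):
    m=env.outline_of('wheel',d)[0]['mask'].astype(np.uint8)
    c=max(cv2.findContours(m,cv2.RETR_EXTERNAL,cv2.CHAIN_APPROX_NONE)[0],key=len)
    h=cv2.convexHull(c)[:,0,:]
    return h.astype(float)
th=np.linspace(0,2*np.pi,181)
hs=[(d,ellipse_from(d)),(s,ellipse_from(s))]
def res(p,which=hs):
    out=[]
    for dd,h in which:
        C=np.array([proj(dd,(p[0]+.083*np.cos(t),p[1]+.083*np.sin(t),p[2])) for t in th])[:,::-1].astype(np.float32)
        out+= [cv2.pointPolygonTest(C.reshape(-1,1,2),(float(x),float(y)),True) for x,y in h]
    return np.array(out)
r=least_squares(res,[.53,-.04,.214],diff_step=1e-3,loss='soft_l1',f_scale=1.0); print('axis, rim mid z',r.x,np.abs(r.fun).mean())
for z in (.21,.214,.22):
    r2=least_squares(lambda q:res([q[0],q[1],z],hs[:1]),[.53,-.04],diff_step=1e-3,loss='soft_l1'); print('top only',z,r2.x)
A=r.x
# handle: darkest blob in top
g=cv2.GaussianBlur(d['image'],(3,3),0).max(2); sub=g[200:228,320:352]; m=(sub<np.percentile(sub,11)); ys,xs=np.where(m)
print('dark',ys.mean()+200,xs.mean()+320,m.sum())
for z in (.28,.287):
    P=atz(d,214,335.7,z); print(P, np.hypot(*(P-A)[:2]), np.degrees(np.arctan2(*(P-A)[1::-1])))
for a in (130,135,140,145):
    for z in (.227,.257,.287):
        H=[A[0]+.075*np.cos(np.radians(a)),A[1]+.075*np.sin(np.radians(a)),z]
for nm,dd in (('top',d),('scene',s)):
    for a in (20,30,40,50,60): print(nm,a,[np.round(proj(dd,[A[0]+.075*np.cos(np.radians(a)),A[1]+.075*np.sin(np.radians(a)),z]),1).tolist() for z in (.227,.287)])
o=env.observe(); w=env.get_image('wrist'); save(w,'wrist0'); print(np.array(w['tool_from_camera']).round(3).tolist())
E
```

```text
axis, rim mid z [ 0.53650407 -0.04601642  0.21053456] 9.867487531138087
top only 0.21 [ 0.53626159 -0.04600529]
top only 0.214 [ 0.53626087 -0.04546328]
top only 0.22 [ 0.53635586 -0.04462731]
dark 214.76842105263157 335.34736842105264 95
[0.58309803 0.01073627 0.28      ] 0.07342931464540743 50.614004594503264
[0.58233937 0.01111485 0.287     ] 0.07324517965330563 51.26061477751402
top 20 [[204.4, 350.0], [200.1, 352.7]]
top 30 [[207.4, 344.0], [203.3, 346.3]]
top 40 [[211.3, 338.6], [207.5, 340.5]]
top 50 [[216.2, 333.9], [212.7, 335.5]]
top 60 [[221.7, 330.2], [218.7, 331.5]]
scene 20 [[207.6, 279.2], [186.0, 276.8]]
scene 30 [[208.7, 285.6], [187.1, 283.5]]
scene 40 [[209.1, 292.3], [187.4, 290.5]]
scene 50 [[208.5, 299.0], [186.9, 297.5]]
scene 60 [[207.1, 305.5], [185.4, 304.3]]
[[1.0, -0.0, -0.0, 0.0], [0.0, -0.314, 0.949, -0.144], [-0.0, -0.949, -0.314, 0.081], [0.0, 0.0, 0.0, 1.0]]
```

View pics/wrist0.png

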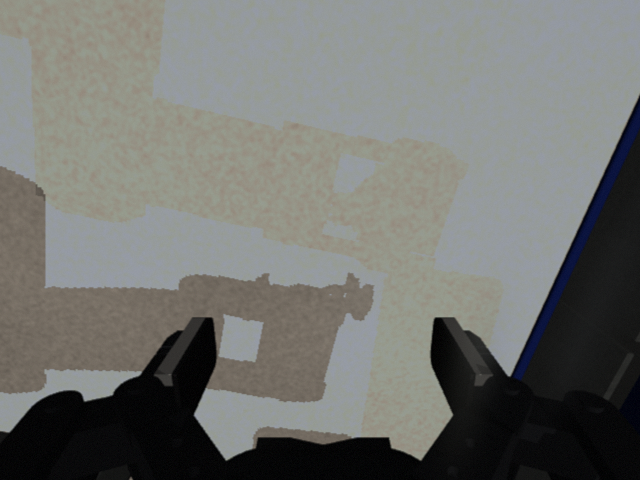

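Emit:
carry_out --plan '[[[0, -0.05, 0], [0, 6.5, 0], 0], [[0, -0.05, 0], [0, 6.5, 0], 0], [[0, -0.05, 0], [0, 0, 0], 0], [[-0.03, 0, 0.03], [0, 0, 0], 0], [[-0.03, 0, 0.03], [0, 0, 0], 0], [[-0.03, 0, 0.03], [0, 0, 0], 0], [[-0.03, 0, 0.03], [0, 0, 0], 0], [[-0.03, 0, 0.03], [0, 0, 0], 0]]' --force 20

```text
time_s: 2.15
position: [0.2741, -0.3851, 0.3814]
tool_rot: [[-0.001, 0.0, 1.0], [-1.0, -0.0, -0.001], [0.0, -1.0, 0.0]]
ft_force: [-0.4, -0.5, -0.5]
grip_width: -0.0002
```

Emit:
carry_out --plan '[[[-0.03, 0, 0.03], [0, 0, 0], 0], [[-0.03, 0, 0.03], [0, 0, 0], 0], [[-0.03, 0, 0.03], [0, 0, 0], 0], [[-0.03, 0, 0.03], [0, 0, 0], 0], [[-0.03, 0, 0.03], [0, 0, 0], 0], [[-0.03, 0, 0.03], [0, 0, 0], 0], [[-0.03, 0, 0.03], [0, 0, 0], 0], [[-0.03, 0, 0.03], [0, 0, 0], 0]]'

```text
time_s: 3.15
position: [0.5144, -0.1453, 0.3814]
tool_rot: [[-0.001, 0.0, 1.0], [-1.0, -0.0, -0.001], [0.0, -1.0, 0.0]]
ft_force: [0.3, -0.4, 0.1]
grip_width: 0.0001
```

Emit:
carry_out --plan '[[[-0.04, 0, 0.03], [0, 0, 0], 0], [[-0.04, 0, 0.03], [0, 0, 0], 0], [[-0.04, 0, 0.034], [0, 0, 0], 0], [[0, 0.03, 0], [0, 0, 0], 0]]'

```text
time_s: 3.65
position: [0.6098, -0.024, 0.3518]
tool_rot: [[0.003, 0.004, 1.0], [-1.0, -0.001, 0.003], [0.001, -1.0, 0.004]]
ft_force: [0.6, -0.6, -0.0]
grip_width: 0.0001
```

```bash
python3 - <<'E'
from h import *
o=env.observe(); print(o['time_s'],o['position'],np.round(o['q'],0))
w=env.get_image('wrist'); save(w,'w1'); s=env.get_image('scene')
im=cv2.cvtColor(s['image'],cv2.COLOR_RGB2BGR)[90:310,190:450]; cv2.imwrite('pics/s1.png',cv2.resize(im,None,fx=2.7,fy=2.7,interpolation=cv2.INTER_CUBIC))
H=[.536+.075*np.cos(np.radians(50)),-.045+.075*np.sin(np.radians(50))]
for z in (.227,.257,.287): print(proj(w,H+[z],o))
print('axis top hub',proj(w,[.536,-.045,.230],o))
E
```

```text
3.65 [ 0.60978688 -0.02399883  0.35177594] [-13.  26.  49.   0. 105.  76.]
[268.89444522 275.48328319]
[284.87977452 270.28047521]
[304.8055272  263.79516215]
axis top hub [326.54798437 349.01153082]
```

View pics/w1.png

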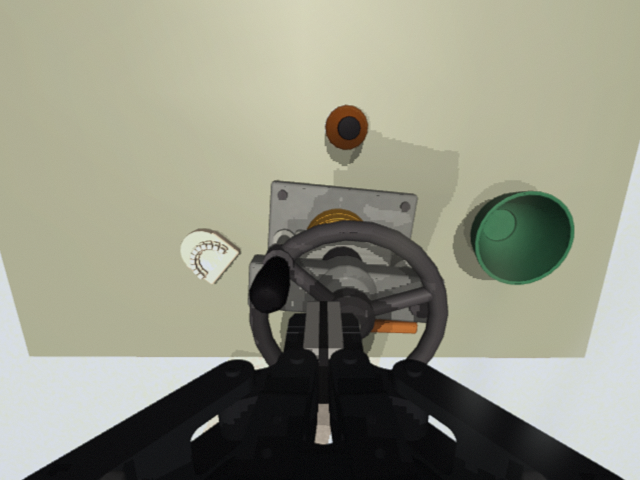

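View pics/s1.png

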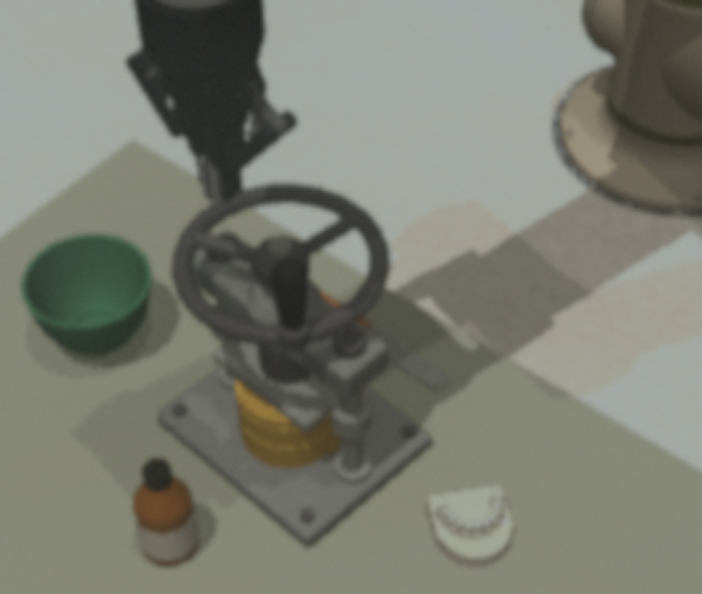

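```bash
cat >> h.py <<'E'
def overlay(d,A,ang,zr,obs=None,col=(0,255,0)):
    im=cv2.cvtColor(d['image'],cv2.COLOR_RGB2BGR).copy()
    th=np.linspace(0,2*np.pi,90)
    def poly(P,c):
        q=np.array([proj(d,p,obs)[::-1] for p in P]); cv2.polylines(im,[np.round(q*16).astype(np.int32).reshape(-1,1,2)],True,c,1,cv2.LINE_AA,4)
    for r in (.083,.067): poly([(A[0]+r*np.cos(t),A[1]+r*np.sin(t),zr-.008) for t in th],col)
    a=np.radians(ang); h=(A[0]+.075*np.cos(a),A[1]+.075*np.sin(a))
    for z,r in ((.005,.0085),(.055,.0125),(.065,.010)): poly([(h[0]+r*np.cos(t),h[1]+r*np.sin(t),zr+z) for t in th],(0,0,255))
    return im
E
python3 - <<'E'
from h import *
o=env.observe(); print(o['position'])
w=env.get_image('wrist'); t=env.get_image('top'); s=env.get_image('scene')
A=(.5355,-.0455)
a=overlay(w,A,50,.219,o)[180:380,200:470]; b=overlay(s,A,50,.219)[140:240,235:355]; c=overlay(t,A,50,.219)[180:300,300:420]
cv2.imwrite('pics/ov1.png',cv2.resize(a,None,fx=2.9,fy=2.9)); cv2.imwrite('pics/ov2.png',np.hstack([cv2.resize(b,(400,333)),cv2.resize(c,(400,333))]))
E
```

```text
[ 0.60731309 -0.0257339   0.34807788]
```

View pics/ov1.png

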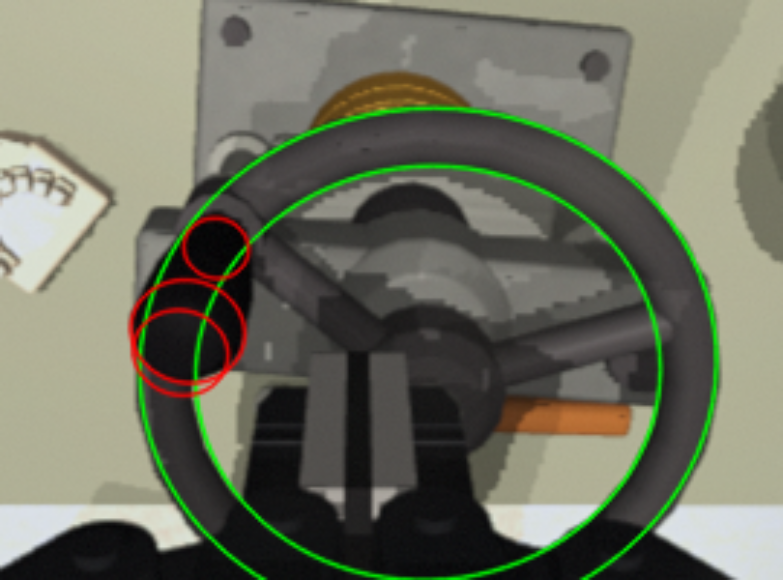

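View pics/ov2.png

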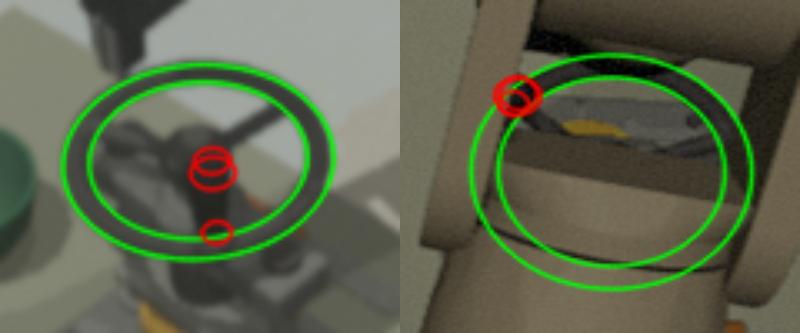

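Emit:
carry_out --plan '[[[0, 0.03, 0], [0, 0, 0], 0], [[0, 0.03, 0], [0, 0, 0], 0], [[0, 0.02, 0], [0, 0, 0], 0], [[0, 0.013, 0], [0, 0, 0], 0], [[0, 0, 0], [0, 0, 0], 0]]'

```text
time_s: 4.53
position: [0.6077, -0.0269, 0.2586]
tool_rot: [[-0.002, 0.0, 1.0], [-1.0, -0.0, -0.002], [0.0, -1.0, 0.0]]
ft_force: [-0.2, -0.1, -0.6]
grip_width: -0.0001
```

```bash
python3 - <<'E'
from h import *
o=env.observe(); print(o['time_s'],o['position'],np.round(o['ft_force'],2))
w=env.get_image('wrist'); 
cv2.imwrite('pics/w2.png',overlay(w,(.5355,-.0455),49,.219,o))
o=env.observe(); print(o['time_s'],o['position'],np.round(o['ft_force'],2))
E
```

```text
4.525 [ 0.60766804 -0.02692575  0.25862642] [-0.23 -0.05 -0.58]
4.575 [ 0.60791665 -0.02687205  0.25929709] [-0.27  0.56  0.52]
```

View pics/w2.png

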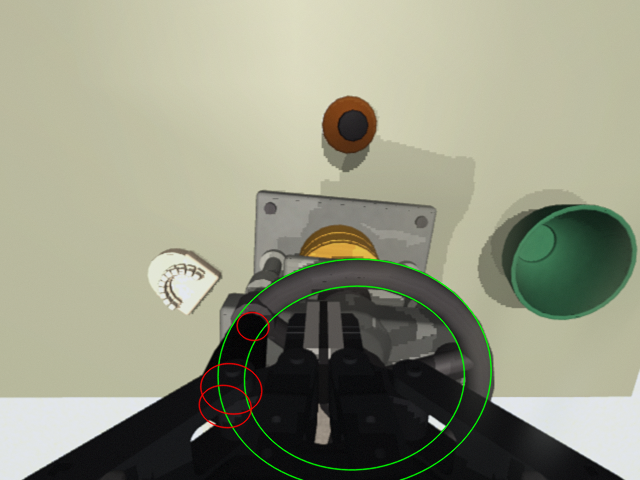

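```bash
cat > nxt.py <<'E'
import sys
from h import *
A=np.array([.5355,-.0455]); R=.075
def plan(deg,n=8,p=None):
    o=env.observe(); p=np.array(o['position']) if p is None else p
    d=p[:2]-A; phi=np.degrees(np.arctan2(d[1],d[0])); print('t',round(o['time_s'],2),'phi',round(phi%360,1),'r',round(np.hypot(*d),4),'z',round(p[2],4),'F',np.round(o['ft_force'],1),'tilt',np.round(o['tool_rot'],3)[0].tolist(),'q',np.round(o['q'],0).tolist())
    cur=p[:2].copy(); rows=[]
    for i in range(1,n+1):
        a=np.radians(phi+deg*i/n); tgt=A+R*np.array([np.cos(a),np.sin(a)])
        st=np.round(tgt-cur,3); cur=cur+st
        rows.append([[float(-st[1])+0.,0,float(st[0])+0.],[0,0,0],0])
    print(str(rows))
if __name__=='__main__': plan(float(sys.argv[1]),int(sys.argv[2]) if len(sys.argv)>2 else 8)
E
python3 nxt.py 40
```

```text
t 4.58 phi 14.4 r 0.0748 z 0.2593 F [-0.3  0.6  0.5] tilt [-0.001, 0.001, 1.0] q [-14.0, 27.0, 61.0, 0.0, 92.0, 76.0]
[[[-0.006, 0, -0.002], [0, 0, 0], 0], [[-0.006, 0, -0.002], [0, 0, 0], 0], [[-0.006, 0, -0.003], [0, 0, 0], 0], [[-0.006, 0, -0.004], [0, 0, 0], 0], [[-0.005, 0, -0.003], [0, 0, 0], 0], [[-0.005, 0, -0.005], [0, 0, 0], 0], [[-0.004, 0, -0.005], [0, 0, 0], 0], [[-0.004, 0, -0.005], [0, 0, 0], 0]]
```

Emit:
carry_out --plan '[[[-0.006, 0, -0.002], [0, 0, 0], 0], [[-0.006, 0, -0.002], [0, 0, 0], 0], [[-0.006, 0, -0.003], [0, 0, 0], 0], [[-0.006, 0, -0.004], [0, 0, 0], 0], [[-0.005, 0, -0.003], [0, 0, 0], 0], [[-0.005, 0, -0.005], [0, 0, 0], 0], [[-0.004, 0, -0.005], [0, 0, 0], 0], [[-0.004, 0, -0.005], [0, 0, 0], 0]]'

```text
time_s: 5.58
position: [0.5784, 0.0156, 0.2583]
tool_rot: [[-0.001, 0.0, 1.0], [-1.0, -0.0, -0.001], [0.0, -1.0, 0.0]]
ft_force: [1.0, -2.9, 0.5]
grip_width: -0.0001
```

```bash
python3 - <<'E'
from h import *
o=env.observe(); s=env.get_image('scene')
im=cv2.cvtColor(s['image'],cv2.COLOR_RGB2BGR)[90:310,190:450]; cv2.imwrite('pics/s3.png',cv2.resize(im,None,fx=2.7,fy=2.7,interpolation=cv2.INTER_CUBIC))
E
python3 nxt.py 45
```

```text
t 5.62 phi 55.6 r 0.0749 z 0.2584 F [-0.1  0.9  0.4] tilt [-0.001, -0.0, 1.0] q [-10.0, 24.0, 67.0, 0.0, 90.0, 80.0]
[[[-0.004, 0, -0.006], [0, 0, 0], 0], [[-0.003, 0, -0.007], [0, 0, 0], 0], [[-0.003, 0, -0.007], [0, 0, 0], 0], [[-0.002, 0, -0.007], [0, 0, 0], 0], [[-0.001, 0, -0.007], [0, 0, 0], 0], [[0.0, 0, -0.007], [0, 0, 0], 0], [[0.0, 0, -0.008], [0, 0, 0], 0], [[0.001, 0, -0.007], [0, 0, 0], 0]]
```

View pics/s3.png

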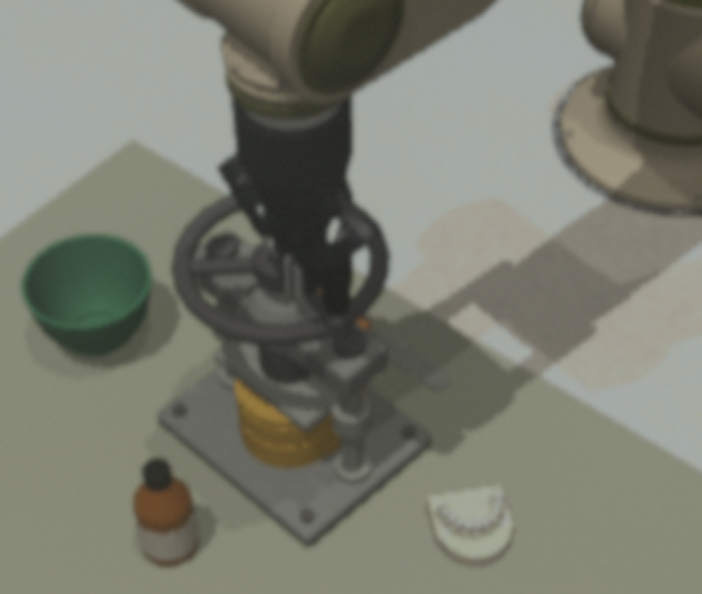

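Works: the handle (about crop 340,265) has moved anticlockwise ahead of the fingers, with about 3 N. Continuing round.

Emit:
carry_out --plan '[[[-0.004, 0, -0.006], [0, 0, 0], 0], [[-0.003, 0, -0.007], [0, 0, 0], 0], [[-0.003, 0, -0.007], [0, 0, 0], 0], [[-0.002, 0, -0.007], [0, 0, 0], 0], [[-0.001, 0, -0.007], [0, 0, 0], 0], [[0.0, 0, -0.007], [0, 0, 0], 0], [[0.0, 0, -0.008], [0, 0, 0], 0], [[0.001, 0, -0.007], [0, 0, 0], 0]]'

```text
time_s: 6.62
position: [0.5224, 0.0274, 0.2585]
tool_rot: [[-0.001, 0.001, 1.0], [-1.0, -0.0, -0.001], [0.0, -1.0, 0.001]]
ft_force: [4.0, -3.3, 1.5]
grip_width: -0.0
```

```bash
python3 nxt.py 45
```

```text
t 6.62 phi 100.2 r 0.0741 z 0.2585 F [ 4.  -3.3  1.5] tilt [-0.001, 0.001, 1.0] q [-10.0, 18.0, 76.0, -0.0, 86.0, 80.0]
[[[0.001, 0, -0.007], [0, 0, 0], 0], [[0.002, 0, -0.007], [0, 0, 0], 0], [[0.003, 0, -0.007], [0, 0, 0], 0], [[0.004, 0, -0.006], [0, 0, 0], 0], [[0.004, 0, -0.006], [0, 0, 0], 0], [[0.005, 0, -0.006], [0, 0, 0], 0], [[0.005, 0, -0.005], [0, 0, 0], 0], [[0.006, 0, -0.004], [0, 0, 0], 0]]
```

Emit:
carry_out --plan '[[[0.001, 0, -0.007], [0, 0, 0], 0], [[0.002, 0, -0.007], [0, 0, 0], 0], [[0.003, 0, -0.007], [0, 0, 0], 0], [[0.004, 0, -0.006], [0, 0, 0], 0], [[0.004, 0, -0.006], [0, 0, 0], 0], [[0.005, 0, -0.006], [0, 0, 0], 0], [[0.005, 0, -0.005], [0, 0, 0], 0], [[0.006, 0, -0.004], [0, 0, 0], 0]]'

```text
time_s: 7.62
position: [0.4743, -0.0025, 0.2583]
tool_rot: [[-0.001, -0.0, 1.0], [-1.0, 0.001, -0.001], [-0.001, -1.0, -0.0]]
ft_force: [1.8, 1.0, 1.4]
grip_width: 0.0001
```

```bash
python3 nxt.py 45; python3 - <<'E'
from h import *
s=env.get_image('scene')
im=cv2.cvtColor(s['image'],cv2.COLOR_RGB2BGR)[90:310,190:450]; cv2.imwrite('pics/s4.png',cv2.resize(im,None,fx=2.7,fy=2.7,interpolation=cv2.INTER_CUBIC))
E
```

```text
t 7.62 phi 144.9 r 0.0748 z 0.2583 F [1.8 1.  1.4] tilt [-0.001, -0.0, 1.0] q [-15.0, 13.0, 83.0, 0.0, 84.0, 75.0]
[[[0.006, 0, -0.004], [0, 0, 0], 0], [[0.007, 0, -0.003], [0, 0, 0], 0], [[0.007, 0, -0.003], [0, 0, 0], 0], [[0.007, 0, -0.002], [0, 0, 0], 0], [[0.007, 0, -0.001], [0, 0, 0], 0], [[0.007, 0, -0.001], [0, 0, 0], 0], [[0.008, 0, 0.0], [0, 0, 0], 0], [[0.007, 0, 0.001], [0, 0, 0], 0]]
```

View pics/s4.png

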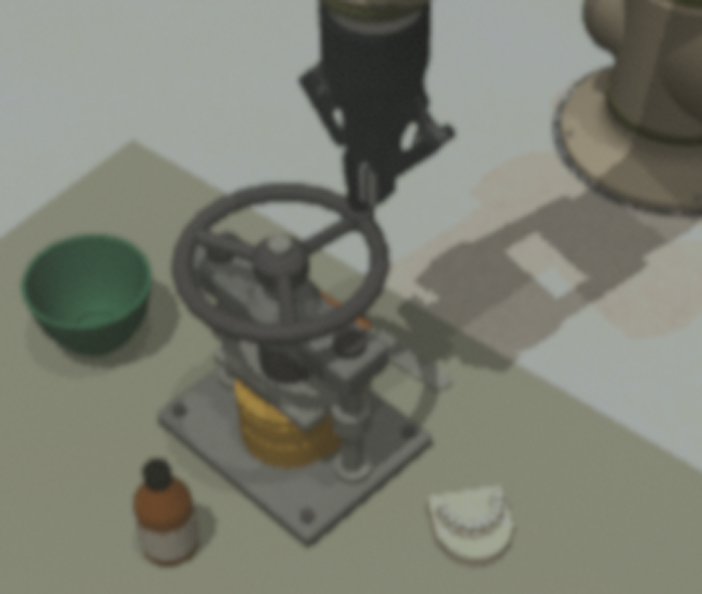

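Emit:
carry_out --plan '[[[0.006, 0, -0.004], [0, 0, 0], 0], [[0.007, 0, -0.003], [0, 0, 0], 0], [[0.007, 0, -0.003], [0, 0, 0], 0], [[0.007, 0, -0.002], [0, 0, 0], 0], [[0.007, 0, -0.001], [0, 0, 0], 0], [[0.007, 0, -0.001], [0, 0, 0], 0], [[0.008, 0, 0.0], [0, 0, 0], 0], [[0.007, 0, 0.001], [0, 0, 0], 0]]'

```text
time_s: 8.68
position: [0.4616, -0.0589, 0.2583]
tool_rot: [[-0.001, -0.0, 1.0], [-1.0, 0.0, -0.001], [-0.0, -1.0, -0.0]]
ft_force: [0.3, 2.8, -0.3]
grip_width: -0.0001
```

```bash
python3 nxt.py 45
```

```text
t 8.68 phi 190.3 r 0.0751 z 0.2583 F [ 0.3  2.8 -0.3] tilt [-0.001, -0.0, 1.0] q [-22.0, 12.0, 84.0, -0.0, 84.0, 68.0]
[[[0.007, 0, 0.002], [0, 0, 0], 0], [[0.007, 0, 0.002], [0, 0, 0], 0], [[0.007, 0, 0.003], [0, 0, 0], 0], [[0.006, 0, 0.004], [0, 0, 0], 0], [[0.006, 0, 0.004], [0, 0, 0], 0], [[0.006, 0, 0.005], [0, 0, 0], 0], [[0.005, 0, 0.005], [0, 0, 0], 0], [[0.004, 0, 0.006], [0, 0, 0], 0]]
```

Emit:
carry_out --plan '[[[0.007, 0, 0.002], [0, 0, 0], 0], [[0.007, 0, 0.002], [0, 0, 0], 0], [[0.007, 0, 0.003], [0, 0, 0], 0], [[0.006, 0, 0.004], [0, 0, 0], 0], [[0.006, 0, 0.004], [0, 0, 0], 0], [[0.006, 0, 0.005], [0, 0, 0], 0], [[0.005, 0, 0.005], [0, 0, 0], 0], [[0.004, 0, 0.006], [0, 0, 0], 0]]'

```text
time_s: 9.68
position: [0.493, -0.1067, 0.2583]
tool_rot: [[-0.001, -0.0, 1.0], [-1.0, 0.0, -0.001], [-0.0, -1.0, -0.0]]
ft_force: [-1.6, 2.7, -0.5]
grip_width: 0.0002
```

```bash
python3 nxt.py 45; python3 - <<'E'
from h import *
s=env.get_image('scene')
im=cv2.cvtColor(s['image'],cv2.COLOR_RGB2BGR)[90:310,190:450]; cv2.imwrite('pics/s5.png',cv2.resize(im,None,fx=2.7,fy=2.7,interpolation=cv2.INTER_CUBIC))
E
```

```text
t 9.68 phi 235.2 r 0.0745 z 0.2583 F [-1.6  2.7 -0.5] tilt [-0.001, -0.0, 1.0] q [-26.0, 16.0, 78.0, 0.0, 85.0, 64.0]
[[[0.004, 0, 0.006], [0, 0, 0], 0], [[0.004, 0, 0.007], [0, 0, 0], 0], [[0.002, 0, 0.006], [0, 0, 0], 0], [[0.002, 0, 0.008], [0, 0, 0], 0], [[0.001, 0, 0.007], [0, 0, 0], 0], [[0.001, 0, 0.007], [0, 0, 0], 0], [[0.0, 0, 0.008], [0, 0, 0], 0], [[-0.001, 0, 0.007], [0, 0, 0], 0]]
```

View pics/s5.png

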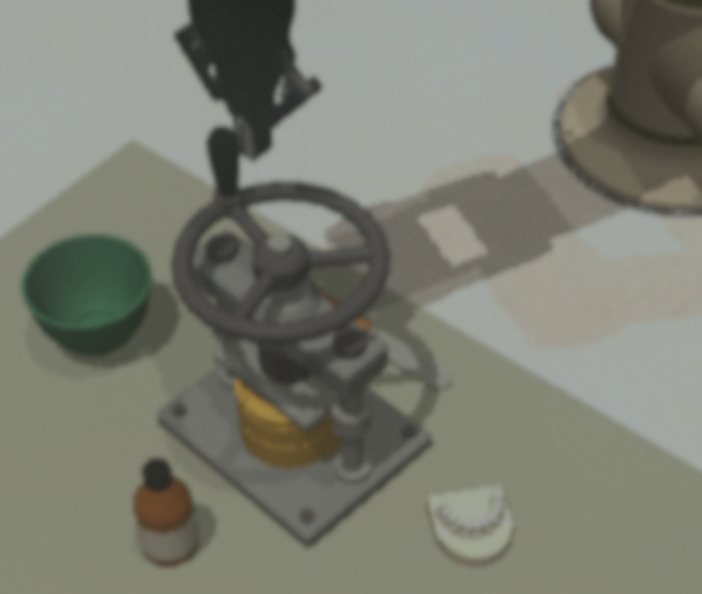

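Emit:
carry_out --plan '[[[0.004, 0, 0.006], [0, 0, 0], 0], [[0.004, 0, 0.007], [0, 0, 0], 0], [[0.002, 0, 0.006], [0, 0, 0], 0], [[0.002, 0, 0.008], [0, 0, 0], 0], [[0.001, 0, 0.007], [0, 0, 0], 0], [[0.001, 0, 0.007], [0, 0, 0], 0], [[0.0, 0, 0.008], [0, 0, 0], 0], [[-0.001, 0, 0.007], [0, 0, 0], 0]]'

```text
time_s: 10.72
position: [0.5491, -0.1195, 0.2583]
tool_rot: [[-0.001, -0.0, 1.0], [-1.0, -0.0, -0.001], [0.0, -1.0, -0.0]]
ft_force: [-3.1, 0.7, -0.1]
grip_width: 0.0003
```

```bash
python3 nxt.py 45
```

```text
t 10.72 phi 280.4 r 0.0752 z 0.2583 F [-3.1  0.7 -0.1] tilt [-0.001, -0.0, 1.0] q [-24.0, 22.0, 69.0, -0.0, 89.0, 66.0]
[[[-0.002, 0, 0.007], [0, 0, 0], 0], [[-0.002, 0, 0.007], [0, 0, 0], 0], [[-0.003, 0, 0.007], [0, 0, 0], 0], [[-0.004, 0, 0.006], [0, 0, 0], 0], [[-0.004, 0, 0.006], [0, 0, 0], 0], [[-0.005, 0, 0.006], [0, 0, 0], 0], [[-0.006, 0, 0.005], [0, 0, 0], 0], [[-0.005, 0, 0.004], [0, 0, 0], 0]]
```

Emit:
carry_out --plan '[[[-0.002, 0, 0.007], [0, 0, 0], 0], [[-0.002, 0, 0.007], [0, 0, 0], 0], [[-0.003, 0, 0.007], [0, 0, 0], 0], [[-0.004, 0, 0.006], [0, 0, 0], 0], [[-0.004, 0, 0.006], [0, 0, 0], 0], [[-0.005, 0, 0.006], [0, 0, 0], 0], [[-0.006, 0, 0.005], [0, 0, 0], 0], [[-0.005, 0, 0.004], [0, 0, 0], 0]]'

```text
time_s: 11.72
position: [0.5971, -0.0884, 0.2584]
tool_rot: [[-0.001, 0.001, 1.0], [-1.0, -0.0, -0.001], [0.0, -1.0, 0.001]]
ft_force: [-2.9, -0.7, -0.1]
grip_width: 0.0003
```

```bash
python3 nxt.py 40
```

```text
t 11.72 phi 325.2 r 0.0751 z 0.2584 F [-2.9 -0.7 -0.1] tilt [-0.001, 0.001, 1.0] q [-20.0, 26.0, 62.0, -0.0, 91.0, 70.0]
[[[-0.006, 0, 0.003], [0, 0, 0], 0], [[-0.005, 0, 0.003], [0, 0, 0], 0], [[-0.006, 0, 0.003], [0, 0, 0], 0], [[-0.007, 0, 0.002], [0, 0, 0], 0], [[-0.006, 0, 0.001], [0, 0, 0], 0], [[-0.007, 0, 0.001], [0, 0, 0], 0], [[-0.006, 0, 0.0], [0, 0, 0], 0], [[-0.007, 0, 0.0], [0, 0, 0], 0]]
```

Emit:
carry_out --plan '[[[-0.006, 0, 0.003], [0, 0, 0], 0], [[-0.005, 0, 0.003], [0, 0, 0], 0], [[-0.006, 0, 0.003], [0, 0, 0], 0], [[-0.007, 0, 0.002], [0, 0, 0], 0], [[-0.006, 0, 0.001], [0, 0, 0], 0], [[-0.007, 0, 0.001], [0, 0, 0], 0], [[-0.006, 0, 0.0], [0, 0, 0], 0], [[-0.007, 0, 0.0], [0, 0, 0], 0]]'

```text
time_s: 12.72
position: [0.6096, -0.0383, 0.2583]
tool_rot: [[-0.001, -0.0, 1.0], [-1.0, -0.0, -0.001], [0.0, -1.0, -0.0]]
ft_force: [-1.8, -3.8, -0.9]
grip_width: -0.0003
```

```bash
python3 nxt.py 10; python3 - <<'E'
from h import *
s=env.get_image('scene'); save(s,'s6r'); a0=cv2.imread('pics/scene0.png')[140:240,235:355]
for ang in (385,390,395): pass
im=overlay(s,(.5355,-.0455),49,.223)[140:240,235:355]
o=cv2.imread('pics/s6r.png')[140:240,235:355]
cv2.imwrite('pics/s6.png',cv2.resize(np.hstack([a0,o]),None,fx=3.3,fy=3.3,interpolation=cv2.INTER_CUBIC))
o2=env.observe(); w=env.get_image('wrist')
cv2.imwrite('pics/w6.png',overlay(w,(.5355,-.0455),49,.223,o2))
E
```

```text
t 12.72 phi 5.6 r 0.0744 z 0.2583 F [-1.8 -3.8 -0.9] tilt [-0.001, -0.0, 1.0] q [-15.0, 27.0, 61.0, -0.0, 92.0, 75.0]
[[[-0.002, 0, 0.0], [0, 0, 0], 0], [[-0.001, 0, 0.0], [0, 0, 0], 0], [[-0.002, 0, 0.0], [0, 0, 0], 0], [[-0.002, 0, 0.0], [0, 0, 0], 0], [[-0.001, 0, -0.001], [0, 0, 0], 0], [[-0.002, 0, 0.0], [0, 0, 0], 0], [[-0.001, 0, 0.0], [0, 0, 0], 0], [[-0.002, 0, -0.001], [0, 0, 0], 0]]
```

View pics/s6.png

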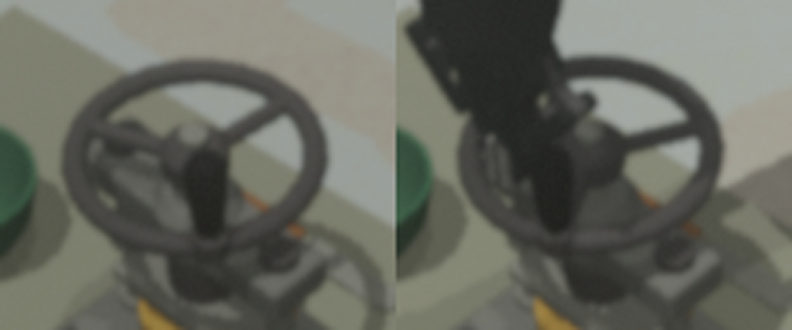

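View pics/w6.png

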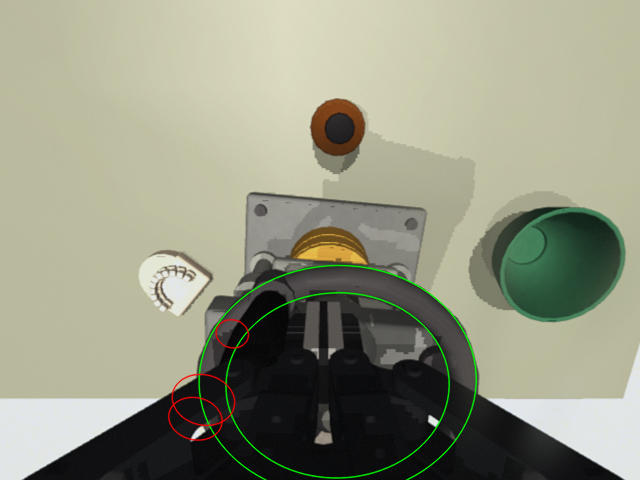

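```bash
python3 nxt.py 16
```

```text
t 12.82 phi 6.2 r 0.0748 z 0.2584 F [ 0.2 -0.   0.4] tilt [-0.0, 0.001, 1.0] q [-15.0, 27.0, 61.0, 0.0, 92.0, 75.0]
[[[-0.003, 0, 0.0], [0, 0, 0], 0], [[-0.002, 0, 0.0], [0, 0, 0], 0], [[-0.003, 0, -0.001], [0, 0, 0], 0], [[-0.002, 0, -0.001], [0, 0, 0], 0], [[-0.003, 0, 0.0], [0, 0, 0], 0], [[-0.002, 0, -0.001], [0, 0, 0], 0], [[-0.003, 0, -0.001], [0, 0, 0], 0], [[-0.002, 0, -0.001], [0, 0, 0], 0]]
```

Emit:
carry_out --plan '[[[-0.003, 0, 0.0], [0, 0, 0], 0], [[-0.002, 0, 0.0], [0, 0, 0], 0], [[-0.003, 0, -0.001], [0, 0, 0], 0], [[-0.002, 0, -0.001], [0, 0, 0], 0], [[-0.003, 0, 0.0], [0, 0, 0], 0], [[-0.002, 0, -0.001], [0, 0, 0], 0], [[-0.003, 0, -0.001], [0, 0, 0], 0], [[-0.002, 0, -0.001], [0, 0, 0], 0]]'

```text
time_s: 13.82
position: [0.6047, -0.0183, 0.2584]
tool_rot: [[-0.001, 0.0, 1.0], [-1.0, 0.0, -0.001], [-0.0, -1.0, 0.0]]
ft_force: [0.4, -3.2, 0.2]
grip_width: -0.0
```

```bash
python3 nxt.py 4 3; python3 - <<'E'
from h import *
s=env.get_image('scene'); save(s,'s7r'); a0=cv2.imread('pics/scene0.png')[140:240,235:355]
o=cv2.imread('pics/s7r.png')[140:240,235:355]
cv2.imwrite('pics/s7.png',cv2.resize(np.hstack([a0,o]),None,fx=3.3,fy=3.3,interpolation=cv2.INTER_CUBIC))
E
python3 nxt.py 4 3
```

```text
t 13.82 phi 21.5 r 0.0744 z 0.2584 F [ 0.4 -3.2  0.2] tilt [-0.001, 0.0, 1.0] q [-13.0, 27.0, 62.0, 0.0, 91.0, 77.0]
[[[-0.002, 0, 0.0], [0, 0, 0], 0], [[-0.001, 0, -0.001], [0, 0, 0], 0], [[-0.002, 0, 0.0], [0, 0, 0], 0]]
t 13.88 phi 21.6 r 0.0744 z 0.2584 F [ 0.6 -1.8  0.3] tilt [-0.001, 0.0, 1.0] q [-13.0, 27.0, 62.0, 0.0, 91.0, 77.0]
[[[-0.002, 0, 0.0], [0, 0, 0], 0], [[-0.001, 0, -0.001], [0, 0, 0], 0], [[-0.002, 0, -0.001], [0, 0, 0], 0]]
```

View pics/s7.png

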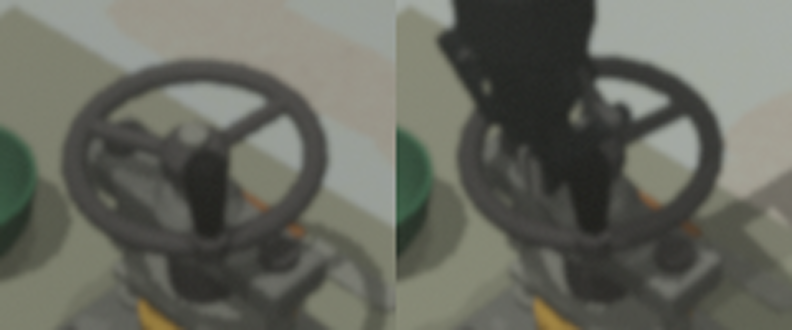

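Emit:
carry_out --plan '[[[-0.002, 0, 0.0], [0, 0, 0], 0], [[-0.001, 0, -0.001], [0, 0, 0], 0], [[-0.002, 0, -0.001], [0, 0, 0], 0], [[-0.001, 0, 0], [0, 0, 0], 0], [[0, 0, 0], [0, 0, 0], 0]]'

```text
time_s: 14.5
position: [0.6027, -0.0124, 0.2583]
tool_rot: [[-0.001, -0.0, 1.0], [-1.0, 0.0, -0.001], [-0.0, -1.0, -0.0]]
ft_force: [-0.6, -2.1, 0.5]
grip_width: -0.0001
```

```bash
python3 - <<'E'
from h import *
s=env.get_image('scene'); save(s,'s8r'); a0=cv2.imread('pics/scene0.png')[140:240,235:355]
o=cv2.imread('pics/s8r.png')[140:240,235:355]
cv2.imwrite('pics/s8.png',cv2.resize(np.hstack([a0,o]),None,fx=3.3,fy=3.3,interpolation=cv2.INTER_CUBIC))
E
python3 nxt.py 4 3
```

```text
t 14.55 phi 26.2 r 0.0749 z 0.2583 F [ 0.6 -1.6  0. ] tilt [-0.001, -0.0, 1.0] q [-12.0, 26.0, 62.0, 0.0, 91.0, 78.0]
[[[-0.002, 0, -0.001], [0, 0, 0], 0], [[-0.001, 0, -0.001], [0, 0, 0], 0], [[-0.002, 0, 0.0], [0, 0, 0], 0]]
```

View pics/s8.png

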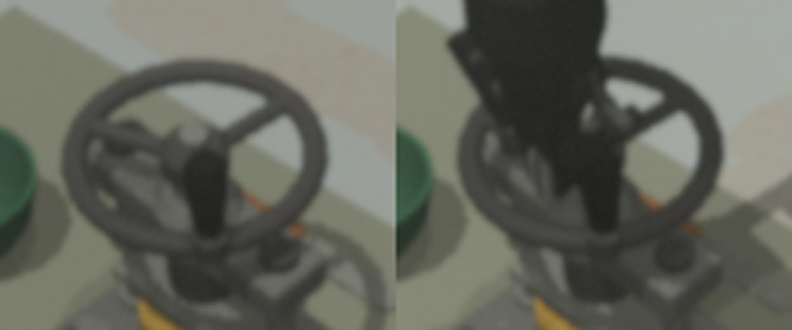

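Emit:
carry_out --plan '[[[0.008, 0, 0.003], [0, 0, 0], 0], [[0.01, 0, 0.004], [0, 0, 0], 0], [[0.005, -0.03, 0], [0, 0, 0], 0], [[0, -0.05, 0], [0, 0, 0], 0], [[0, -0.05, 0], [0, 0, 0], 0], [[0.05, 0, -0.02], [0, 0, 0], 0], [[0.05, 0, -0.03], [0, 0, 0], 0], [[0.05, 0, -0.03], [0, 0, 0], 0]]'

```text
time_s: 15.55
position: [0.5286, -0.1874, 0.3882]
tool_rot: [[-0.001, -0.0, 1.0], [-1.0, 0.0, -0.001], [-0.0, -1.0, -0.0]]
ft_force: [1.2, 0.4, 0.4]
grip_width: 0.0
```

Emit:
carry_out --plan '[[[0.04, 0, -0.04], [0, 0, 0], 0], [[0.04, 0, -0.04], [0, 0, 0], 0], [[0.04, 0, -0.04], [0, 0, 0], 0], [[0.04, 0, -0.04], [0, 0, 0], 0], [[0.03, 0, -0.03], [0, 0, 0], 0], [[0.02, 0, -0.02], [0, 0, 0], 0], [[0, 0, 0], [0, 0, 0], 0], [[0, 0, 0], [0, 0, 0], 0]]'

```text
time_s: 16.55
position: [0.3196, -0.3951, 0.3884]
tool_rot: [[-0.001, 0.0, 1.0], [-1.0, 0.0, -0.001], [-0.0, -1.0, 0.0]]
ft_force: [-0.1, 0.0, 0.8]
grip_width: -0.0
```

```bash
python3 - <<'E'
from h import *
o=env.observe(); print(o['time_s'],o['position'],np.round(o['ft_force'],1),np.abs(o['qvel']).max())
s=env.get_image('scene'); save(s,'s9r'); t=env.get_image('top'); save(t,'t9r')
c=lambda n,b:cv2.imread(f'pics/{n}.png')[b[0]:b[1],b[2]:b[3]]
b=(140,240,235,355); cv2.imwrite('pics/s9.png',cv2.resize(np.hstack([c('scene0',b),c('s9r',b)]),None,fx=3.3,fy=3.3,interpolation=cv2.INTER_CUBIC))
b=(160,310,250,490); cv2.imwrite('pics/t9.png',cv2.resize(np.vstack([c('top0',b),c('t9r',b)]),None,fx=2,fy=2,interpolation=cv2.INTER_CUBIC))
for d,nm in ((t,'top'),(s,'scene')):
  for k in ['cast','bowl','bottle','spatula','flask']:
    r=env.outline_of(k,d)
    if r: print(nm,k,[(round(q['conf'],2),np.round(q['pixel']).tolist(),q['mask'].sum()) for q in r[:2]])
g=cv2.GaussianBlur(t['image'],(3,3),0).max(2); sub=g[200:228,320:352]; m=(sub<np.percentile(sub,11)); ys,xs=np.where(m)
print('dark',ys.mean()+200,xs.mean()+320,m.sum())
E
```

```text
16.55 [ 0.31956327 -0.39508336  0.38838461] [-0.1  0.   0.8] 1.0023473900351816
top cast [(0.7, [240.0, 361.0], np.int64(2695)), (0.69, [251.0, 276.0], np.int64(694))]
top bowl [(0.86, [232.0, 451.0], np.int64(1867)), (0.44, [181.0, 354.0], np.int64(374))]
top bottle [(0.67, [179.0, 354.0], np.int64(400))]
top spatula [(0.86, [296.0, 362.0], np.int64(638))]
top flask [(0.52, [259.0, 352.0], np.int64(138)), (0.4, [231.0, 450.0], np.int64(1948))]
scene cast [(0.55, [282.0, 366.0], np.int64(760))]
scene bowl [(0.84, [198.0, 220.0], np.int64(1719))]
scene bottle [(0.64, [278.0, 253.0], np.int64(771))]
scene spatula [(0.72, [226.0, 342.0], np.int64(212))]
scene flask [(0.65, [251.0, 290.0], np.int64(623))]
dark 214.2340425531915 335.7659574468085 94
```

View pics/s9.png

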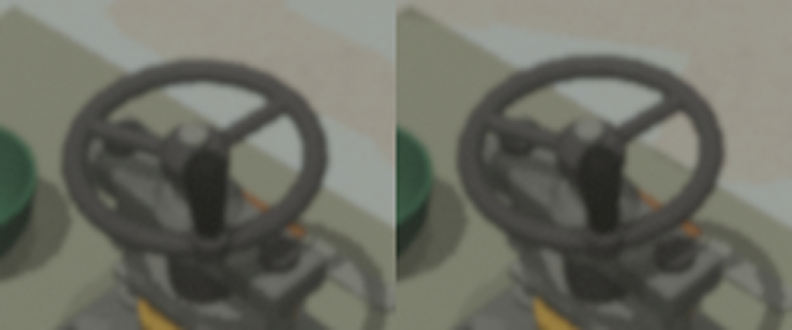

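View pics/t9.png

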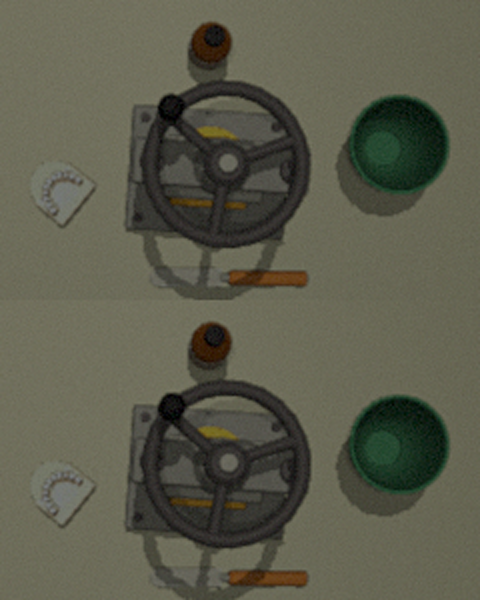

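The handle is back at its starting pixel in both views: 0.5 px off in the top view, under 1 mm. Nothing else has moved, and the arm is clear.

```bash
python3 -c "
from rig import env
print(env.close_job())"
```

```text
the job is handed in; nothing more can be done
None
```

I pushed the hand wheel one full turn anticlockwise by its handle, using the shut fingers without gripping. I then backed the arm off to about 0.33 m from the handle at z = 0.39 m, and handed the job in at about 17 s of the 61 s allowed.

- **Handle position:** it is back where it started. In the top camera it is about 0.5 px off, roughly 1 mm or less. In the scene camera the handle and spokes also line up with the first picture.
- **Full turn:** I followed the push all the way round, through about 360°, so the wheel reads one turn more rather than sitting back at its start.
- **Forces:** the readings taken at the end of each move stayed at about 5 N or less. I did not see the peaks between readings.
- **Other things:** the flask, cast, bowl, bottle and spatula look unmoved in the before and after top views. The networks' centre points shifted by up to about 5 px. I put that down to detector noise, because the pictures themselves match.
- **Not confirmed:** the networks sometimes confused one thing with another, such as the cast with the wheel. The arm's joints were still moving slightly (about 1°/s) at the last check, well clear of everything.

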